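# Check the clamps on a glued painting panel

## Task

The glued-up painting panel has sat in its two trigger clamps for a while, so check that neither has gone slack. With the backs of the fingers, gently press the trigger of the near clamp towards its fixed grip until it comes up solid short of the grip, keep it there for a moment and let it spring all the way back out; then do the same with the far clamp's trigger. Only push the triggers: do not take hold of them, touch the grips, shift or lift the work, or disturb anything else on the desk.

Things in the scene. Friction and masses are not known exactly. Their poses are not given: they have to be found in the camera images.
- glueup: Glue-up, about 3 kg, loose on the desk on four rubber-faced feet: wooden panel 260 (its x) by 240 mm (its y), top 51 mm above the desk. Two black clamps lie across it along y, at x = -60 mm (near clamp, nearer the robot) and +60 mm (far clamp): bar 440 mm long, top at 108 mm. Origin on the desk under the panel's centre, z up. A level push over about 20 N slides it.
- near_trigger_pad (a point): Where to press the near clamp's trigger: front face of its grey upright blade (24 mm wide along this point's x, 10 mm thick, top at about 200 mm), 184 mm above the desk at rest. y axis: into the blade, the way it is pressed, outwards to the grip; z up the blade; turns with the trigger. Hinge pin 8 mm in +y and 68 mm below, along x. Free space in front of the blade, above the bar.
- far_trigger_pad (a point): The same place on the far clamp's trigger, same sizes and axes. Its y axis too is the way the trigger is pressed: outwards, opposite to the near one's (the near clamp's head is at the glue-up's +y side, the far clamp's at its -y side).
- near_trigger (a joint): Angle of the near trigger, rad: 0 at rest, fully out; grows as it is pressed. The clamp is tight: the trigger comes up solid at 0.20 (14 mm at the pad), well short of the grip. A spring pushes it back out: at the pad about 2 N to start it, 3.5 N at the stop, then rising steeply (some 10 N per mm).
- far_trigger (a joint): The same for the far clamp's trigger, which comes up solid at 0.27 (18 mm of travel at the pad), taking about 4 N to get there.
- near_grip: The near clamp's fixed grip, black, 28 mm thick and 26 mm wide, standing 30 to 35 mm behind the resting trigger blade and leaning slightly away from it; its top is 210 to 215 mm above the desk. Origin at its foot, 118 mm above the desk.
- far_grip: The far clamp's fixed grip, the same.
- glue_brush: Flat glue brush 170 mm long lying on the panel, under the two bars. Leave it.
- pencil: Pencil 165 mm long lying on the panel, under the two bars. Leave it.
- glue_bottle: Yellow glue bottle, 60 mm across, 160 mm tall, standing left of the panel. Leave it.
- tape_roll: Roll of masking tape lying flat, 100 mm across, 25 mm high. Leave it.
- palette_plate: White china palette plate, 170 mm across, 18 mm high. Leave it.
- watercolour_tin: Open watercolour tin, about 280 x 220 mm, 16 mm high, origin in its middle. Leave it.
- spare_clamp: A spare clamp of the same kind, shorter, lying flat on its side at the right: about 300 mm long along its y, 35 mm high, origin under the middle of its bar. Leave it.
- brush_mug: Blue mug, 80 mm across, 100 mm tall. Leave it.

How it is judged (in metres and radians):
On the way, in this order (a step that is already met when the one before it is completed fails the run):
1. the near trigger is pressed in to its stop (within 0.015 rad) by the fingers and kept there for 0.3 s (value of joint near_trigger above 0.185 rad and contact force between the fingers and glueup above 2.5 N), for 0.3 s.
2. the near trigger is let all the way out (value of joint near_trigger below 0.025 rad and contact force between the fingers and glueup below 0.5 N), for 0.2 s.
3. the far trigger is pressed in to its stop (within 0.015 rad) by the fingers and kept there for 0.3 s (value of joint far_trigger above 0.255 rad and contact force between the fingers and glueup above 2.5 N), for 0.3 s.
At the end, for the whole second after the job is handed in: Both triggers back out within 0.025 rad of rest, the glue-up at rest, flat, and within 12 mm of where it stood (value of joint each of near_trigger, far_trigger below 0.025 rad and distance of glueup from where it was at the start of the episode below 0.012 m and linear speed of glueup below 0.01 m/s and angle between glueup's own z axis and vertical below 0.03 rad); the robot touches nothing.
It fails at once if the glue-up was shoved more than 12 mm, or lifted or tipped (distance of glueup from where it was at the start of the episode above 0.012 m or angle between glueup's own z axis and vertical above 0.05 rad).
It fails at once if the clamp was forced: more than 30 N on it (contact force between any of the arm, the fingers and glueup above 30 N).
It fails at once if a grip was touched or squeezed by the fingers (contact force between the fingers and near_grip above 1.5 N or contact force between the fingers and far_grip above 1.5 N).
It fails at once if a bystander was moved more than 20 mm (distance of any of glue_brush, pencil, glue_bottle, tape_roll, palette_plate, watercolour_tin, spare_clamp, brush_mug from where it was at the start of the episode above 0.02 m).
It fails at once if a trigger was taken between the fingers ((x of the grasp point in the frame of near_trigger_pad between -0.012 and 0.012 m and y of the grasp point in the frame of near_trigger_pad between -0.002 and 0.014 m and z of the grasp point in the frame of near_trigger_pad between -0.05 and 0.012 m and contact force between the fingers and glueup above 1 N) or (x of the grasp point in the frame of far_trigger_pad between -0.012 and 0.012 m and y of the grasp point in the frame of far_trigger_pad between -0.002 and 0.014 m and z of the grasp point in the frame of far_trigger_pad between -0.05 and 0.012 m and contact force between the fingers and glueup above 1 N)).
It also fails if it takes over 54 s, if anything falls off the work surface, if the arm or the gripper's body presses on something with over 40 N, if the wrist force passes 120 N, or if a joint passes its speed limit or range.

## Robot

A 6-joint arm with a two-finger parallel gripper is mounted at the origin on the work surface. World frame = base frame: x ahead of the robot, y to its left, z up, the work surface at z = 0. Lengths are in mm, angles in rad, forces in N, time in s.
With the tool pointing down it reaches from about 350 to 850 mm from the base axis. Payload 8.1 kg.
Tool frame: the origin (TCP) lies midway between the tips of the shut fingers; the grasp point (between the pads) lies 19 mm behind it; z points along the fingers, y is the line along which they close (so a half turn about z gives the same grasp; the last joint's range is limited). The gripper opens to 93 mm and grips with 3 to 60 N. Pads are 15 mm wide; open, the fingers measure 128 mm over their backs; the gripper's body (75 mm by 188 mm) begins 65 mm behind the grasp point.
Start: joints at [-1.247, 0.13, 1.488, -0, 1.523, -0.085], TCP at [238.525, -550.555, 218.635] pointing down, gripper open.
Joint ranges: [-2.96, 2.96], [-0.89, 2.26], [0.02, 2.5], [-1.34, 4.48], [0, 2.73], [-2.66, 2.66]. Speed limits (rad/s): [2.39, 2.39, 2.79, 3.14, 3.14, 3.14].

## Interface

Orientations are given as a 3x3 rotation matrix whose columns are the frame's x, y, z axes.
In Python, from bench import telemetry, optics, workorder gives the robot as it stands.
- The arm moves only by the tool move_arm, never from a script. Its argument "moves" is a list of rows, each a list of 3 entries, a list of its own where there are three numbers: the shift along the world's x, y, z in m, then the turn, a rotation vector about the world's x, y, z in degrees, then the closure, from 0 (fully open) to 1 (shut). In form: [[[x, y, z], [rx, ry, rz], hand], ...]. A call has 1 to 5 rows; each row is the pose to reach, as a shift and turn from the pose commanded when the call began; what a row does not reach only later rows make up. A row lasts 1/8 s, in which the tool goes at most 62.5 mm and 10.7 degrees, less where a joint would pass 70% of its speed; a pose out of reach is approached as far as the arm can. A call with a gripper value outside its range is refused whole. The fingers move at their own pace and stop on an object; "squeeze" is the grip in N (left out, the last holds). Time passes only in rows, so rows that repeat a pose let the fingers close. It gives the time, the measured TCP pose, the force, the opening and the grip force at its end, in the units of the state.
- telemetry.read_state(): the state, without advancing time (a new reading comes with each control period).
- optics.read_camera(name): name is "scene" or "side" or "wrist"; returns the picture (420x560x3 uint8, red, green, blue); there is no depth.
- optics.camera_info(name): a dict with "fov_y" (degrees; the focal length in pixels is half the picture's height over the tangent of half this angle, whatever the lens; pixels are square), "cx", "cy" (the principal point, pixels), "world_from_camera" (4x4, takes a point from camera to world coordinates). Camera axes: x right, y up, looking along -z (the intrinsics and any distortion apply to the point x, -y, -z); pixel columns grow to the right and rows downward; lengths in mm; the calibration is good to about 2 mm. A picture is of the moment at which its call begins: read the wrist's pose just before it. camera_info takes no time and is no camera call; for the wrist camera it gives the pose at the moment of the call.
- workorder.finish_job(): hands the job in; it is judged then, once.
The state is a dict: "time": time; "joint_pos": joint angles; "dq": joint speeds; "joint_torque": joint torques, N m; "ee_pos": TCP position; "orientation": TCP orientation; "force": force on the tool from outside, world axes, zero at the start; "ft_torque": the same for the moment, N m; "grip_width": finger opening in mm; "finger_force": force on a finger pad.
Only numpy, scipy, OpenCV 4.12 (cv2) and the standard library are available. Lean on these libraries where they do the work, as an engineer would, in place of code of your own. Each camera call takes 0.05 s, during which the arm holds its last target. There are 200 camera calls.

## Working session

There is one attempt and no reset: what is moved stays moved. The work goes in short steps, Python scripts to look and compute and a tool call to move; the robot and the scene stay as the last step left them, time stands still between calls to the robot, and variables do not carry over. Pictures are saved under pics/ and viewed, at most 10 in all, crops included, and the job is handed in when it is done.

Besides the shell and the picture viewer there is one more tool, called after "Request:" in YAML: its name, and indented under it one key for each argument. move_arm: Moves the arm, as the interface text tells. Its arguments: {"type":"object","properties":{"moves":{"type":"array"},"squeeze":{"type":"number"}},"required":["moves"]}

```bash
ls; mkdir -p pics
python3 - <<'E'
from bench import telemetry, optics
import cv2,numpy as np
s=telemetry.read_state();print(s)
ims=[]
for n in("scene","side"):
    im=optics.read_camera(n);cv2.imwrite(f"pics/{n}0.png",im[:,:,::-1]);print(n,optics.camera_info(n))
E
```

```text
pics
{'time': 0.0, 'joint_pos': array([-1.24738391e+00,  1.31145755e-01,  1.48930395e+00, -1.39522338e-05,
        1.52296793e+00, -8.54168598e-02]), 'dq': array([ 0.00042478, -0.0023323 , -0.00041133,  0.00021653,  0.00070339,
       -0.00033852]), 'joint_torque': array([ 1.80845640e-03, -5.59830379e+01, -4.91763103e+01,  7.67156132e-02,
        3.56158765e-02, -1.59725255e-04]), 'ee_pos': array([ 238.34550225, -550.006096  ,  217.58309221]), 'orientation': array([[ 9.17586627e-01,  3.97535445e-01, -5.93198788e-04],
       [ 3.97535863e-01, -9.17585015e-01,  1.72593529e-03],
       [ 1.41810136e-04, -1.81951293e-03, -9.99998335e-01]]), 'force': array([ 0.16268953, -0.11306011,  0.3469978 ]), 'ft_torque': array([-0.04005522, -0.00173104, -0.01622274]), 'finger_force': 0.0, 'grip_width': 92.96075963000533}
scene {'fov_y': 54.59292965264076, 'cx': 280.440856069163, 'cy': 208.4604854537373, 'world_from_camera': array([[ 7.07427372e-01, -4.72604014e-01,  5.25539683e-01,
         1.29421699e+03],
       [ 7.06668787e-01,  4.59410545e-01, -5.38108889e-01,
        -7.92123131e+02],
       [ 1.28739485e-02,  7.52055448e-01,  6.58974100e-01,
         1.11131123e+03],
       [ 0.00000000e+00,  0.00000000e+00,  0.00000000e+00,
         1.00000000e+00]])}
side {'fov_y': 52.32783619577573, 'cx': 276.44201637083614, 'cy': 204.57026097697582, 'world_from_camera': array([[-9.96469742e-01,  6.02634964e-02, -5.84496684e-02,
         4.55211150e+02],
       [-8.24734125e-02, -5.72568228e-01,  8.15698327e-01,
         9.55684133e+02],
       [ 1.56904102e-02,  8.17639245e-01,  5.75517050e-01,
         8.32074739e+02],
       [ 0.00000000e+00,  0.00000000e+00,  0.00000000e+00,
         1.00000000e+00]])}
```

View pics/scene0.png

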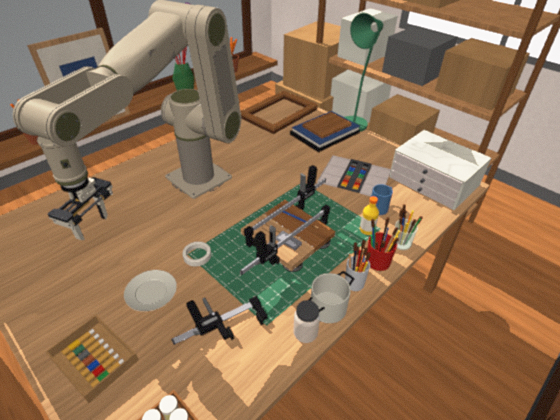

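View pics/side0.png

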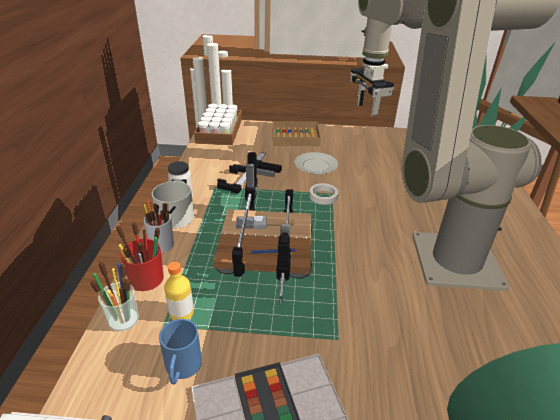

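The scene view shows the panel with its clamps around (290,235), and the side view around (265,240). In the side view the near clamp's grip is at about (284,255) and the far one's at about (252,170). I'll enlarge both.

Run:
```python
import cv2,numpy as np
a=cv2.imread("pics/scene0.png")[155:285,230:350];b=cv2.imread("pics/side0.png")[145:305,205:325]
A=cv2.resize(a,None,fx=3.33,fy=3.33,interpolation=cv2.INTER_CUBIC);A=cv2.resize(a,(400,433),interpolation=cv2.INTER_CUBIC);B=cv2.resize(b,(400,533),interpolation=cv2.INTER_CUBIC)
c=np.zeros((533,800,3),np.uint8);c[:433,:400]=A;c[:,400:]=B
for k in range(0,120,20):
    cv2.putText(c,str(230+k),(int(k*10/3),10),0,.35,(0,255,255));cv2.putText(c,str(205+k),(400+int(k*10/3),10),0,.35,(0,255,255))
for k in range(0,160,20):
    cv2.putText(c,str(155+k),(0,int(k*10/3)),0,.35,(0,255,255));cv2.putText(c,str(145+k),(400,int(k*10/3)),0,.35,(0,255,255))
cv2.imwrite("pics/crop0.png",c)
```

```text
(no output)
```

View pics/crop0.png

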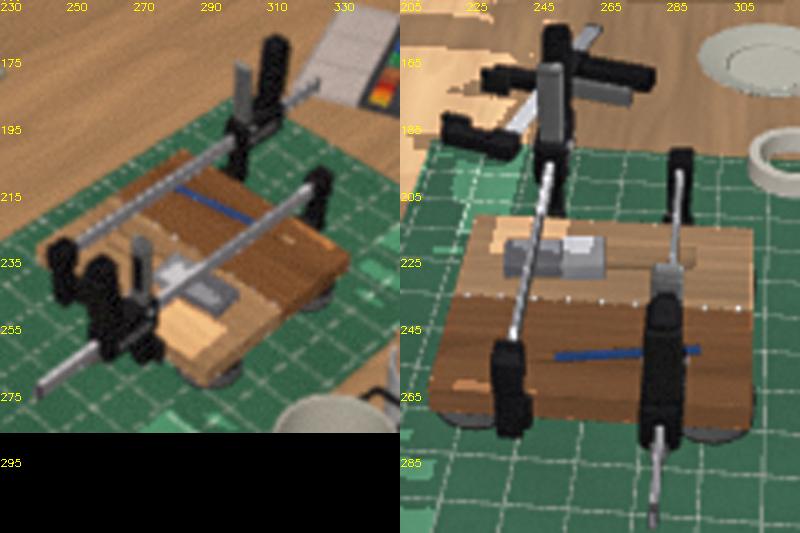

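```bash
cat > h.py <<'E'
import numpy as np
from bench import optics
def ray(info,u,v):
    f=210/np.tan(np.radians(info["fov_y"])/2)
    T=np.array(info["world_from_camera"]);d=T[:3,:3]@np.array([(u-info["cx"])/f,-(v-info["cy"])/f,-1])
    return T[:3,3],d/np.linalg.norm(d)
def onz(info,u,v,z):
    o,d=ray(info,u,v);return o+d*(z-o[2])/d[2]
def tri(i1,p1,i2,p2):
    o1,d1=ray(i1,*p1);o2,d2=ray(i2,*p2)
    t=np.linalg.lstsq(np.c_[d1,-d2],o2-o1,rcond=None)[0]
    a,b=o1+t[0]*d1,o2+t[1]*d2;return (a+b)/2,np.linalg.norm(a-b)
def px(info,p):
    f=210/np.tan(np.radians(info["fov_y"])/2);q=np.linalg.inv(info["world_from_camera"])@np.r_[p,1]
    return info["cx"]-f*q[0]/q[2],info["cy"]+f*q[1]/q[2]
E
python3 - <<'E'
from h import *
np.set_printoptions(precision=1,suppress=True)
S=optics.camera_info("scene");D=optics.camera_info("side")
s=lambda x,y:(230+x*.3,155+y*.3);d=lambda x,y:(205+(x-400)*.3,145+y*.3)
print("near top",*tri(S,s(243,65),D,d(668,268)))
print("far top",*tri(S,s(140,238),D,d(551,65)))
for n,p in dict(nA=(85,240),nB=(233,140),fA=(160,302),fB=(308,190)).items(): print(n,onz(S,*s(*p),108))
for n,p in dict(fA=(547,170),fB=(514,335),nA=(680,175),nB=(670,255),tail_n=(653,515)).items(): print("side",n,onz(D,*d(*p),108))
for n,p in dict(a=(475,216),b=(752,230),c=(751,408),e=(432,400)).items(): print("panel",n,onz(D,*d(*p),51))
for n,p in dict(a=(188,150),b=(348,258),c=(203,375),e=(38,247)).items(): print("panelS",n,onz(S,*s(*p),51))
E
```

```text
near top [490.9 147.4 202.2] 0.651305934843032
far top [ 612.7 -132.   203. ] 0.29424228083339865
nA [ 502.9 -107.1  108. ]
nB [499.  128.8 108. ]
fA [ 623.2 -113.9  108. ]
fB [616.7 124.8 108. ]
side fA [ 614.7 -106.8  108. ]
side fB [609.4 122.7 108. ]
side nA [ 494.1 -111.5  108. ]
side nB [495.5   8.4 108. ]
side tail_n [488.4 296.2 108. ]
panel a [ 683.7 -107.2   51. ]
panel b [ 425.5 -112.    51. ]
panel c [422.2 125.6  51. ]
panel e [673.9 141.4  51. ]
panelS a [428.7 127.8  51. ]
panelS b [683.7 122.   51. ]
panelS c [ 688.2 -115.9   51. ]
panelS e [ 429.6 -113.4   51. ]
```

The panel's centre is near (555,6), yaw about +1°. The near blade top is at about (491,147,202) and the far one at (613,-132,203). Heights come out within 3 mm of what's given, so I'm approaching with the fingers shut.

Request:
move_arm:
  moves:
    - [[0.01,0.03,0.05],[0,0,-8],1]
    - [[0.03,0.08,0.08],[0,0,-16],1]
    - [[0.055,0.135,0.1],[0,0,-22.4],1]
    - [[0.08,0.19,0.1],[0,0,-22.4],1]
    - [[0.105,0.245,0.1],[0,0,-22.4],1]
  squeeze: 10

```text
time: 0.72
ee_pos: [343.9, -303.8, 318.7]
orientation: [[1.0, 0.017, 0.0], [0.017, -1.0, -0.0], [0.0, 0.0, -1.0]]
force: [-0.1, -0.5, 0.2]
grip_width: 47.4
finger_force: 0.0
```

Request:
move_arm:
  moves:
    - [[0.025,0.055,0],[0,0,0],1]
    - [[0.05,0.11,0],[0,0,0],1]
    - [[0.075,0.165,0],[0,0,0],1]
    - [[0.1,0.22,0],[0,0,0],1]
    - [[0.12,0.275,0],[0,0,0],1]

```text
time: 1.35
ee_pos: [463.8, -28.5, 318.3]
orientation: [[1.0, 0.018, -0.0], [0.018, -1.0, 0.0], [-0.0, -0.0, -1.0]]
force: [0.2, -1.0, 0.4]
grip_width: 1.3
finger_force: 0.0
```

Request:
move_arm:
  moves:
    - [[0.01,0.05,0],[0,0,0],1]
    - [[0.02,0.09,0],[0,0,0],1]
    - [[0.027,0.115,0],[0,0,0],1]
    - [[0.027,0.115,0],[0,0,0],1]
    - [[0.027,0.115,0],[0,0,0],1]

```text
time: 1.98
ee_pos: [490.3, 83.9, 318.3]
orientation: [[1.0, 0.018, -0.001], [0.018, -1.0, -0.0], [-0.001, 0.0, -1.0]]
force: [-0.7, -0.3, 0.7]
grip_width: 0.4
finger_force: 0.0
```

Run:
```python
from h import *
import cv2
from bench import telemetry
np.set_printoptions(precision=3,suppress=True)
s=telemetry.read_state();print(s["time"],s["ee_pos"],s["orientation"],s["joint_pos"],s["force"],s["grip_width"])
i=optics.camera_info("wrist");im=optics.read_camera("wrist");cv2.imwrite("pics/w0.png",im[:,:,::-1]);np.save("w0.npy",i,allow_pickle=True);print(i)
for p in([491,142,200],[613,-127,200],s["ee_pos"]):print(px(i,p))
```

```text
1.975 [490.306  83.949 318.328] [[ 1.     0.018 -0.001]
 [ 0.018 -1.    -0.   ]
 [-0.001  0.    -1.   ]] [ 0.067 -0.168  1.603 -0.     1.707  1.62 ] [-0.711 -0.268  0.728] 0.41489557099222246
{'fov_y': 66.71731219781287, 'cx': 281.40361290246216, 'cy': 205.08318604311472, 'world_from_camera': array([[  0.018,   0.955,   0.295, 571.525],
       [ -1.   ,   0.017,   0.006,  84.838],
       [  0.   ,  -0.295,   0.956, 484.351],
       [  0.   ,   0.   ,   0.   ,   1.   ]])}
(np.float64(217.98533638932213), np.float64(196.55698143709643))
(np.float64(541.4327872853146), np.float64(58.462200696546745))
(np.float64(280.32079080619917), np.float64(255.15501886426978))
```

View pics/w0.png

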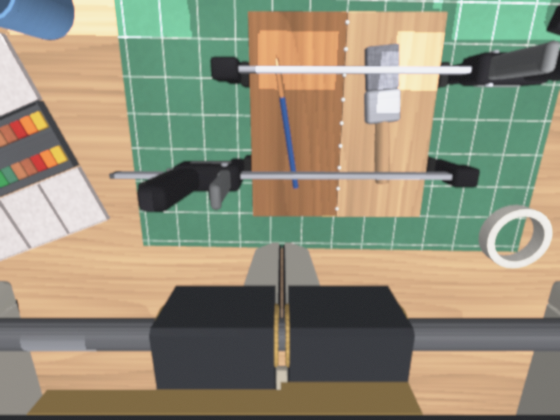

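The wrist view shows the near blade's grey top at about (217,200), predicted (218,197). The far trigger is at the right, about (530,65). I'll zoom in on the near blade.

Run:
```python
from h import *
import cv2
im=cv2.imread("pics/w0.png")[145:220,130:260]
cv2.imwrite("pics/w0c.png",cv2.resize(im,None,fx=6,fy=6,interpolation=cv2.INTER_CUBIC))
i=np.load("w0.npy",allow_pickle=True).item()
for v in(180,200):
  print(v,[onz(i,u,v,108 if v<190 else 200).round(1) for u in(150,209,216,222,450)])
print(onz(i,115,175,108),onz(i,450,176.5,108))
```

```text
180 [array([484.2, 241.6, 108. ]), array([485.5, 170.5, 108. ]), array([485.6, 162. , 108. ]), array([485.8, 154.8, 108. ]), array([ 490.7, -120. ,  108. ])]
200 [array([486.5, 205.2, 200. ]), array([487.5, 150.5, 200. ]), array([487.6, 144. , 200. ]), array([487.7, 138.4, 200. ]), array([491.6, -73.2, 200. ])]
[489.58628257 282.92983637 108.        ] [ 495.01234126 -119.26429814  108.        ]
```

View pics/w0c.png

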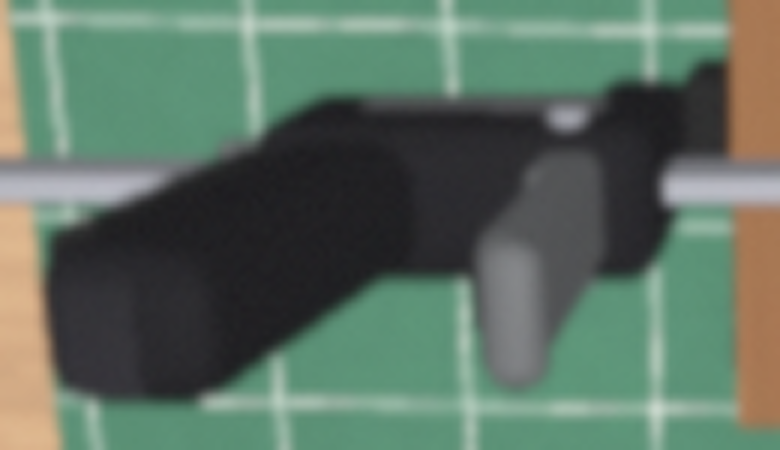

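The blade's top face spans u 210–221, v 184–209. At z=200 that puts its front face at y≈139.6, thickness 10 mm and centre x≈490.5, so the sizes agree. Next I descend in front of it.

Request:
move_arm:
  moves:
    - [[0,0.01,-0.05],[0,0,0],1]
    - [[0,0.016,-0.1],[0,0,0],1]
    - [[0,0.016,-0.136],[0,0,0],1]
    - [[0,0.016,-0.136],[0,0,0],1]
    - [[0,0.016,-0.136],[0,0,0],1]

```text
time: 2.65
ee_pos: [491.4, 99.9, 184.5]
orientation: [[1.0, 0.017, 0.002], [0.017, -1.0, 0.0], [0.002, -0.0, -1.0]]
force: [0.7, -0.3, -0.0]
grip_width: 0.3
finger_force: 0.0
```

Request:
move_arm:
  moves:
    - [[0,0.004,0],[0,0,0],1]
    - [[0,0.008,0],[0,0,0],1]
    - [[0,0.012,0],[0,0,0],1]
    - [[0,0.015,0],[0,0,0],1]
    - [[0,0.015,0],[0,0,0],1]

```text
time: 3.28
ee_pos: [490.5, 115.8, 182.6]
orientation: [[1.0, 0.018, -0.0], [0.018, -1.0, -0.0], [-0.0, 0.0, -1.0]]
force: [-0.3, 0.5, -0.6]
grip_width: 0.5
finger_force: 0.0
```

Request:
move_arm:
  moves:
    - [[0,0.002,0],[0,0,0],1]
    - [[0,0.004,0],[0,0,0],1]
    - [[0,0.006,0],[0,0,0],1]
    - [[0,0.008,0],[0,0,0],1]
    - [[0,0.008,0],[0,0,0],1]

```text
time: 3.9
ee_pos: [490.5, 123.6, 182.6]
orientation: [[1.0, 0.018, -0.0], [0.018, -1.0, 0.0], [-0.0, -0.0, -1.0]]
force: [-0.3, -0.2, 0.4]
grip_width: 0.6
finger_force: 0.0
```

Request:
move_arm:
  moves:
    - [[0,0.002,0],[0,0,0],1]
    - [[0,0.004,0],[0,0,0],1]
    - [[0,0.004,0],[0,0,0],1]

```text
time: 4.28
ee_pos: [490.6, 127.4, 182.7]
orientation: [[1.0, 0.018, 0.0], [0.018, -1.0, -0.0], [0.0, 0.0, -1.0]]
force: [-0.3, -1.6, 0.3]
grip_width: 0.5
finger_force: 0.6
```

Request:
move_arm:
  moves:
    - [[0,0.002,0],[0,0,0],1]
    - [[0,0.004,0],[0,0,0],1]
    - [[0,0.006,0],[0,0,0],1]
    - [[0,0.008,0],[0,0,0],1]
    - [[0,0.008,0],[0,0,0],1]

```text
time: 4.9
ee_pos: [490.6, 135.6, 182.7]
orientation: [[1.0, 0.018, 0.0], [0.018, -1.0, 0.0], [0.0, -0.0, -1.0]]
force: [0.3, -3.0, 3.0]
grip_width: 0.2
finger_force: 1.2
```

Request:
move_arm:
  moves:
    - [[0,0.001,0],[0,0,0],1]
    - [[0,0.002,0],[0,0,0],1]
    - [[0,0.002,0],[0,0,0],1]

```text
time: 5.28
ee_pos: [490.6, 137.5, 182.7]
orientation: [[1.0, 0.018, 0.0], [0.018, -1.0, 0.0], [0.0, -0.0, -1.0]]
force: [0.2, -2.2, 1.9]
grip_width: 0.4
finger_force: 1.3
```

Request:
move_arm:
  moves:
    - [[0,0.001,0],[0,0,0],1]
    - [[0,0.0015,0],[0,0,0],1]
    - [[0,0.0015,0],[0,0,0],1]

```text
time: 5.65
ee_pos: [490.5, 139.0, 182.6]
orientation: [[1.0, 0.018, 0.0], [0.018, -1.0, 0.0], [0.0, -0.0, -1.0]]
force: [-0.1, -1.4, 2.2]
grip_width: 0.4
finger_force: 1.4
```

Request:
move_arm:
  moves:
    - [[0,0.001,0],[0,0,0],1]
    - [[0,0.001,0],[0,0,0],1]
    - [[0,0.001,0],[0,0,0],1]

```text
time: 6.02
ee_pos: [490.5, 140.0, 182.6]
orientation: [[1.0, 0.018, 0.0], [0.018, -1.0, -0.0], [0.0, 0.0, -1.0]]
force: [0.0, -2.7, 1.5]
grip_width: 0.4
finger_force: 1.4
```

Run:
```python
from h import *
import cv2
from bench import telemetry
F=[]
for k in range(8):
    im=optics.read_camera("side" if k%2 else "wrist");F.append(telemetry.read_state()["force"])
    cv2.imwrite("pics/p%d.png"%(k%2),im[:,:,::-1])
print(np.mean(F,0).round(2),np.std(F,0).round(2))
a=cv2.resize(cv2.imread("pics/p0.png")[125:275,100:300],(533,400),interpolation=cv2.INTER_CUBIC)
b=cv2.resize(cv2.imread("pics/p1.png")[190:290,255:320],(260,400),interpolation=cv2.INTER_CUBIC)
cv2.imwrite("pics/p.png",np.hstack([a,b]))
```

```text
[ 0.18 -2.65  1.86] [0.64 0.37 0.46]
```

View pics/p.png

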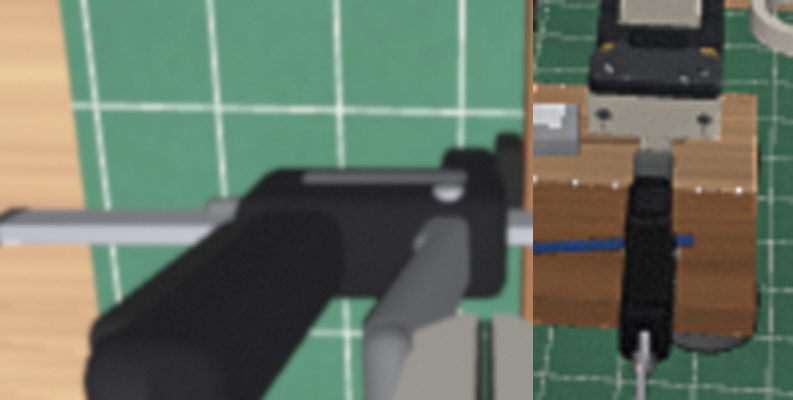

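The fingers' back is against the near blade, which is leaning toward the grip with a clear gap. I'm not at the stop yet: force is about 3.2 N. I'll continue in small steps.

Request:
move_arm:
  moves:
    - [[0,0.001,0],[0,0,0],1]
    - [[0,0.001,0],[0,0,0],1]
    - [[0,0.001,0],[0,0,0],1]

```text
time: 6.8
ee_pos: [490.5, 141.0, 182.6]
orientation: [[1.0, 0.018, -0.0], [0.018, -1.0, 0.0], [-0.0, -0.0, -1.0]]
force: [0.1, -2.0, 1.0]
grip_width: 0.7
finger_force: 1.4
```

Request:
move_arm:
  moves:
    - [[0,0.0005,0],[0,0,0],1]
    - [[0,0.0005,0],[0,0,0],1]
    - [[0,0.0005,0],[0,0,0],1]

```text
time: 7.18
ee_pos: [490.5, 141.4, 182.6]
orientation: [[1.0, 0.018, -0.0], [0.018, -1.0, -0.0], [-0.0, -0.0, -1.0]]
force: [0.5, -2.8, 0.9]
grip_width: 0.2
finger_force: 1.4
```

Request:
move_arm:
  moves:
    - [[0,0.0006,0],[0,0,0],1]
    - [[0,0.0006,0],[0,0,0],1]
    - [[0,0.0006,0],[0,0,0],1]

```text
time: 7.55
ee_pos: [490.5, 142.0, 182.5]
orientation: [[1.0, 0.018, -0.0], [0.018, -1.0, -0.0], [-0.0, 0.0, -1.0]]
force: [0.3, -3.0, -0.2]
grip_width: 0.5
finger_force: 1.4
```

Request:
move_arm:
  moves:
    - [[0,0.0005,0],[0,0,0],1]
    - [[0,0.0005,0],[0,0,0],1]
    - [[0,0.0005,0],[0,0,0],1]

```text
time: 7.92
ee_pos: [490.5, 142.5, 182.5]
orientation: [[1.0, 0.018, -0.0], [0.018, -1.0, -0.0], [-0.0, 0.0, -1.0]]
force: [-0.4, -3.1, -1.1]
grip_width: 0.4
finger_force: 1.4
```

Request:
move_arm:
  moves:
    - [[0,0.0005,0],[0,0,0],1]
    - [[0,0.0005,0],[0,0,0],1]
    - [[0,0.0005,0],[0,0,0],1]

```text
time: 8.3
ee_pos: [490.5, 143.0, 182.6]
orientation: [[1.0, 0.018, -0.0], [0.018, -1.0, -0.0], [-0.0, 0.0, -1.0]]
force: [0.1, -2.8, -0.4]
grip_width: 0.5
finger_force: 1.5
```

Request:
move_arm:
  moves:
    - [[0,0.0005,0],[0,0,0],1]
    - [[0,0.0005,0],[0,0,0],1]
    - [[0,0.0005,0],[0,0,0],1]

```text
time: 8.68
ee_pos: [490.5, 143.2, 182.6]
orientation: [[1.0, 0.018, -0.0], [0.018, -1.0, -0.001], [-0.0, 0.001, -1.0]]
force: [0.6, -5.5, -1.3]
grip_width: 0.6
finger_force: 2.4
```

Request:
move_arm:
  moves:
    - [[0,0.0005,0],[0,0,0],1]
    - [[0,0.0005,0],[0,0,0],1]
    - [[0,0.0005,0],[0,0,0],1]

```text
time: 9.05
ee_pos: [490.5, 143.3, 182.5]
orientation: [[1.0, 0.017, -0.0], [0.017, -1.0, -0.001], [-0.0, 0.001, -1.0]]
force: [-0.4, -7.8, -1.3]
grip_width: 0.5
finger_force: 3.3
```

It has come up solid at y≈143.1, with force rising steeply to 7.8 N. I'll hold, then let it out.

Request:
move_arm:
  moves:
    - [[0,0,0],[0,0,0],1]
    - [[0,0,0],[0,0,0],1]
    - [[0,0,0],[0,0,0],1]
    - [[0,0,0],[0,0,0],1]

```text
time: 9.55
ee_pos: [490.5, 143.3, 182.5]
orientation: [[1.0, 0.017, -0.0], [0.017, -1.0, -0.001], [-0.0, 0.001, -1.0]]
force: [-1.2, -6.4, -1.4]
grip_width: 0.5
finger_force: 3.3
```

Request:
move_arm:
  moves:
    - [[0,-0.006,0],[0,0,0],1]
    - [[0,-0.012,0],[0,0,0],1]
    - [[0,-0.018,0],[0,0,0],1]
    - [[0,-0.03,0],[0,0,0],1]
    - [[0,-0.045,0],[0,0,0],1]

```text
time: 10.18
ee_pos: [490.6, 98.4, 182.8]
orientation: [[1.0, 0.018, 0.0], [0.018, -1.0, 0.0], [0.0, -0.0, -1.0]]
force: [0.2, 1.0, -0.5]
grip_width: 0.2
finger_force: 0.0
```

Request:
move_arm:
  moves:
    - [[0,0,0.03],[0,0,0],1]
    - [[0,0,0.08],[0,0,0],1]
    - [[0.01,-0.02,0.12],[0,0,0],1]
    - [[0.04,-0.06,0.136],[0,0,0],1]
    - [[0.075,-0.1,0.136],[0,0,0],1]

```text
time: 10.8
ee_pos: [567.1, -2.7, 321.8]
orientation: [[1.0, 0.019, 0.005], [0.019, -1.0, -0.0], [0.005, 0.0, -1.0]]
force: [0.9, 0.1, -0.1]
grip_width: 0.6
finger_force: 0.0
```

Request:
move_arm:
  moves:
    - [[0.02,-0.04,0],[0,0,0],1]
    - [[0.04,-0.07,0],[0,0,0],1]
    - [[0.044,-0.08,0],[0,0,0],1]
    - [[0.044,-0.08,0],[0,0,0],1]
    - [[0.044,-0.08,0],[0,0,0],1]

```text
time: 11.42
ee_pos: [609.2, -80.1, 318.9]
orientation: [[1.0, 0.019, 0.0], [0.019, -1.0, 0.0], [0.0, -0.0, -1.0]]
force: [-0.1, -0.2, -0.3]
grip_width: 0.7
finger_force: 0.0
```

Run:
```python
from h import *
import cv2
from bench import telemetry
np.set_printoptions(precision=3,suppress=True)
s=telemetry.read_state();print(s["time"],s["ee_pos"])
i=optics.camera_info("wrist");im=optics.read_camera("wrist");cv2.imwrite("pics/w1.png",im[:,:,::-1]);np.save("w1.npy",i,allow_pickle=True)
u,v=px(i,[612,-131,200]);u,v=int(u),int(v);print(u,v,px(i,[490.5,144.5,200]))
c=im[v-50:v+50,u-65:u+65,::-1];print(c.shape,v-50,u-65)
cv2.imwrite("pics/w1c.png",cv2.resize(c,None,fx=6,fy=6,interpolation=cv2.INTER_CUBIC))
```

```text
11.425 [609.173 -80.115 318.948]
335 196 (np.float64(61.695231768459024), np.float64(304.6820818276876))
(100, 130, 3) 146 270
```

View pics/w1c.png

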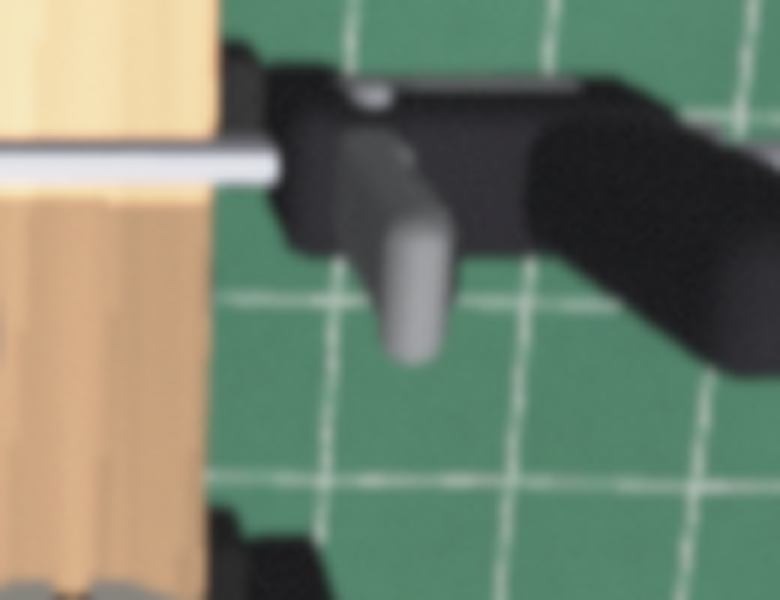

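The far blade's top face spans u 334–344, v 182–207. That puts its front face at y≈-130.5 and its centre at x≈613. By the near clamp's offsets, contact should come at TCP y≈-120 and the stop near -138.

Request:
move_arm:
  moves:
    - [[0.003,0,-0.05],[0,0,0],1]
    - [[0.004,-0.01,-0.1],[0,0,0],1]
    - [[0.004,-0.02,-0.136],[0,0,0],1]
    - [[0.004,-0.025,-0.136],[0,0,0],1]
    - [[0.004,-0.03,-0.136],[0,0,0],1]

```text
time: 12.1
ee_pos: [614.4, -110.7, 184.9]
orientation: [[1.0, 0.019, 0.002], [0.019, -1.0, -0.0], [0.002, 0.001, -1.0]]
force: [-0.7, -0.1, 0.0]
grip_width: 0.9
finger_force: 0.0
```

Request:
move_arm:
  moves:
    - [[0,-0.003,0],[0,0,0],1]
    - [[0,-0.006,0],[0,0,0],1]
    - [[0,-0.009,0],[0,0,0],1]
    - [[0,-0.012,0],[0,0,0],1]
    - [[0,-0.012,0],[0,0,0],1]

```text
time: 12.72
ee_pos: [613.6, -123.1, 182.8]
orientation: [[1.0, 0.018, 0.0], [0.018, -1.0, 0.0], [0.0, -0.0, -1.0]]
force: [0.7, 3.0, 1.7]
grip_width: 0.5
finger_force: 1.2
```

Request:
move_arm:
  moves:
    - [[0,-0.002,0],[0,0,0],1]
    - [[0,-0.004,0],[0,0,0],1]
    - [[0,-0.005,0],[0,0,0],1]
    - [[0,-0.005,0],[0,0,0],1]

```text
time: 13.22
ee_pos: [613.6, -128.0, 182.5]
orientation: [[1.0, 0.018, 0.0], [0.018, -1.0, 0.0], [0.0, -0.0, -1.0]]
force: [1.5, 2.6, 1.3]
grip_width: 0.4
finger_force: 1.4
```

Request:
move_arm:
  moves:
    - [[0,-0.001,0],[0,0,0],1]
    - [[0,-0.002,0],[0,0,0],1]
    - [[0,-0.003,0],[0,0,0],1]
    - [[0,-0.003,0],[0,0,0],1]

```text
time: 13.72
ee_pos: [613.4, -131.0, 182.4]
orientation: [[1.0, 0.018, -0.0], [0.018, -1.0, 0.0], [-0.0, -0.0, -1.0]]
force: [2.4, 3.1, -1.0]
grip_width: 0.4
finger_force: 1.5
```

Request:
move_arm:
  moves:
    - [[0,-0.001,0],[0,0,0],1]
    - [[0,-0.0015,0],[0,0,0],1]
    - [[0,-0.0015,0],[0,0,0],1]

```text
time: 14.1
ee_pos: [613.3, -132.5, 182.4]
orientation: [[1.0, 0.018, -0.001], [0.018, -1.0, 0.0], [-0.001, -0.0, -1.0]]
force: [0.9, 3.4, -1.0]
grip_width: 0.6
finger_force: 1.5
```

Request:
move_arm:
  moves:
    - [[0,-0.001,0],[0,0,0],1]
    - [[0,-0.001,0],[0,0,0],1]
    - [[0,-0.001,0],[0,0,0],1]

```text
time: 14.48
ee_pos: [613.3, -133.5, 182.5]
orientation: [[1.0, 0.018, -0.0], [0.018, -1.0, 0.0], [-0.0, -0.0, -1.0]]
force: [0.2, 3.7, -1.1]
grip_width: 0.2
finger_force: 1.5
```

Request:
move_arm:
  moves:
    - [[0,-0.0007,0],[0,0,0],1]
    - [[0,-0.0007,0],[0,0,0],1]
    - [[0,-0.0007,0],[0,0,0],1]

```text
time: 14.85
ee_pos: [613.4, -134.2, 182.6]
orientation: [[1.0, 0.018, -0.0], [0.018, -1.0, 0.0], [-0.0, -0.0, -1.0]]
force: [-1.3, 3.7, -1.8]
grip_width: 0.5
finger_force: 1.5
```

Request:
move_arm:
  moves:
    - [[0,-0.0006,0],[0,0,0],1]
    - [[0,-0.0006,0],[0,0,0],1]
    - [[0,-0.0006,0],[0,0,0],1]

```text
time: 15.22
ee_pos: [613.5, -134.8, 182.6]
orientation: [[1.0, 0.018, -0.0], [0.018, -1.0, -0.0], [-0.0, 0.0, -1.0]]
force: [-0.8, 3.7, -1.1]
grip_width: 0.6
finger_force: 1.6
```

Request:
move_arm:
  moves:
    - [[0,-0.0006,0],[0,0,0],1]
    - [[0,-0.0006,0],[0,0,0],1]
    - [[0,-0.0006,0],[0,0,0],1]

```text
time: 15.6
ee_pos: [613.5, -135.4, 182.7]
orientation: [[1.0, 0.018, -0.0], [0.018, -1.0, -0.0], [-0.0, 0.0, -1.0]]
force: [-0.9, 4.0, -1.5]
grip_width: 0.6
finger_force: 1.6
```

Request:
move_arm:
  moves:
    - [[0,-0.0006,0],[0,0,0],1]
    - [[0,-0.0006,0],[0,0,0],1]
    - [[0,-0.0006,0],[0,0,0],1]

```text
time: 15.98
ee_pos: [613.5, -136.0, 182.6]
orientation: [[1.0, 0.018, 0.0], [0.018, -1.0, -0.0], [0.0, 0.0, -1.0]]
force: [-1.1, 3.9, -2.3]
grip_width: 0.6
finger_force: 1.6
```

Request:
move_arm:
  moves:
    - [[0,-0.0006,0],[0,0,0],1]
    - [[0,-0.0006,0],[0,0,0],1]
    - [[0,-0.0006,0],[0,0,0],1]

```text
time: 16.35
ee_pos: [613.6, -136.2, 182.6]
orientation: [[1.0, 0.018, -0.0], [0.018, -1.0, 0.001], [0.0, -0.001, -1.0]]
force: [-1.3, 4.5, -1.3]
grip_width: 0.5
finger_force: 2.3
```

Request:
move_arm:
  moves:
    - [[0,-0.0006,0],[0,0,0],1]
    - [[0,-0.0006,0],[0,0,0],1]
    - [[0,-0.0006,0],[0,0,0],1]

```text
time: 16.73
ee_pos: [613.6, -136.4, 182.6]
orientation: [[1.0, 0.018, -0.0], [0.018, -1.0, 0.001], [-0.0, -0.001, -1.0]]
force: [-1.6, 6.4, -1.5]
grip_width: 0.5
finger_force: 3.2
```

The far trigger is solid at y≈-136.1. Hold, release, rise.

Request:
move_arm:
  moves:
    - [[0,-0.0003,0],[0,0,0],1]
    - [[0,-0.0003,0],[0,0,0],1]
    - [[0,-0.0003,0],[0,0,0],1]
    - [[0,-0.0003,0],[0,0,0],1]
    - [[0,-0.0003,0],[0,0,0],1]

```text
time: 17.35
ee_pos: [613.6, -136.4, 182.6]
orientation: [[1.0, 0.019, -0.0], [0.019, -1.0, 0.001], [-0.0, -0.001, -1.0]]
force: [-0.7, 8.3, -2.3]
grip_width: 0.4
finger_force: 3.6
```

Request:
move_arm:
  moves:
    - [[0,0.006,0],[0,0,0],1]
    - [[0,0.012,0],[0,0,0],1]
    - [[0,0.018,0],[0,0,0],1]
    - [[0,0.03,0],[0,0,0],1]
    - [[0,0.045,0],[0,0,0],1]

```text
time: 17.98
ee_pos: [613.5, -92.0, 182.6]
orientation: [[1.0, 0.017, 0.0], [0.017, -1.0, -0.0], [0.0, 0.0, -1.0]]
force: [0.2, 0.9, -0.2]
grip_width: 0.5
finger_force: 0.0
```

Request:
move_arm:
  moves:
    - [[0,0.005,0.04],[0,0,0],1]
    - [[0,0.005,0.09],[0,0,0],1]
    - [[0,0.005,0.136],[0,0,0],1]
    - [[0,0.011,0.136],[0,0,0],1]
    - [[0,0.011,0.136],[0,0,0],1]

```text
time: 18.6
ee_pos: [613.5, -80.6, 318.1]
orientation: [[1.0, 0.019, -0.0], [0.019, -1.0, 0.0], [-0.0, -0.0, -1.0]]
force: [-0.1, 0.7, -0.7]
grip_width: 0.7
finger_force: 0.0
```

Run:
```python
from h import *
import cv2
im=optics.read_camera("wrist")[:,:,::-1];b=cv2.imread("pics/w1.png")
s=optics.read_camera("side")[:,:,::-1];s0=cv2.imread("pics/side0.png")
print(optics.camera_info("wrist")["world_from_camera"][:3,3]-np.load("w1.npy",allow_pickle=True).item()["world_from_camera"][:3,3])
cv2.imwrite("pics/end.png",np.vstack([np.hstack([cv2.resize(x[130:260,250:400],(390,338)) for x in(b,im)]),np.hstack([cv2.resize(x[190:290,205:325],(390,260)) for x in(s0,s)])]))
```

```text
[ 4.22110569 -0.93205559 -2.67887901]
```

View pics/end.png

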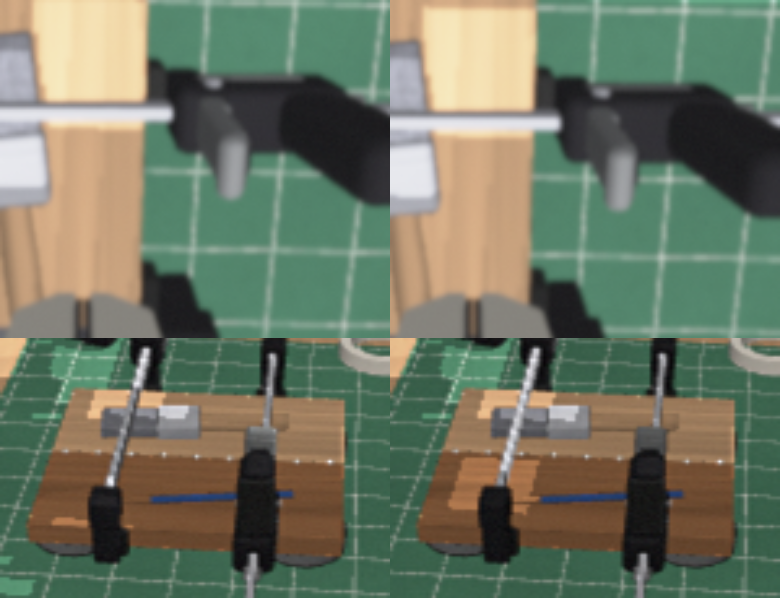

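The before and after views match: both blades are back out and the work hasn't moved. Handing in.

```bash
python3 -c "
from bench import workorder
print(workorder.finish_job())"
```

```text
the job is handed in; nothing more can be done
None
```

Both triggers came up solid when pressed (about 8 N at most) and were held there, then sprang back out; the pictures show the glue-up where it was, and I've handed the job in but got no verdict back.

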